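# Lay the soldering brick down and square it into the stop

## Task

The soldering brick stands on its end on the steel plate: push it over, away from the robot, so that it lies flat on its broad face, then push it along the plate fully home into the corner of the L-shaped stop, with one end flush against the back rail and one long side flush against the side rail. Only push it with the fingertips or the outside of the fingers: do not take it between the fingers or lift it, and leave the round blocks, the jar and the dish where they are.

Things in the scene. Friction and masses are not known exactly. Their poses are not given: they have to be found in the camera images.
- plate: fixed steel plate, 280 x 280 x 3 mm, turned up to 0.3 rad; own x points away from the robot to the back rail, y left to the side rail. Spans x -150..130, y -160..120 mm from its origin, at bench height. L-shaped stop of two rails, 12 mm wide, 10 mm high above the plate: back rail inner face at x = +100 mm (y -110..102), side rail inner face at y = +90 mm (x -40..112)
- corner (a point): the inner corner of the L-shaped stop, where the two rails' inner faces meet, at the height of the plate's upper surface (3 mm above the bench); axes as the plate's. Inside the stop is towards its -x and -y
- brick: loose pale firebrick, 35 x 65 x 110 mm (own x, y, z), 0.2 to 0.45 kg, standing on its end on the plate. Origin at the centre of that end, z up. At the start its thin way x points from the robot, within 0.25 rad of the plate's x. Pushed near the top it tips over its far lower edge without sliding, falls by itself past 0.31 rad of lean, and then lies about 25 mm or more short of both rails
- brick_center (a point): the centre of the firebrick block, axes as the brick's (x its 35 mm thickness, y its 65 mm width, z its 110 mm length); 17.5 mm above the plate when it lies on its broad face. When home it is 55 mm from the back rail's inner face and 32.5 mm from the side rail's
- block_a: loose round charcoal block, 90 mm across, 42 mm high, to the right of the plate; leave alone. Origin at the centre of its underside
- block_b: loose round charcoal block, 100 mm across, 48 mm high, beyond the plate; leave alone. Origin at the centre of its underside
- jar: small loose jar with a white lid, 38 mm across, 45 mm high, on the near right part of the plate; leave alone. Origin at the centre of its underside
- dish: loose shallow blue plastic dish, 84 mm across, 18 mm high, to the left of the plate; leave alone. Origin at the centre of its underside
Things that resemble listed ones, but are neither listed nor needed, are in the scene too. What is shaped like the brick but purple or turquoise is not meant.

How it is judged:
By the outcome, as a careful person would: the job done as asked, in the order asked, and still so for the second after the job is handed in, with the robot touching nothing.
It also fails if it takes over 64 s, if anything falls off the work surface, if the arm or the gripper's body presses on something with over 40 N, if the wrist force passes 120 N, or if a joint passes its speed limit or range.

## Robot

A 6-joint arm with a two-finger parallel gripper is mounted at the origin on the work surface. World frame = base frame: x ahead of the robot, y to its left, z up, the work surface at z = 0. Lengths are in m, angles in rad, forces in N, time in s.
With the tool pointing down it reaches from about 0.425 to 0.95 m from the base axis. Payload 14.7 kg.
Tool frame: the origin (TCP) lies on the centre line of the jaws, within the pads' length; the fingertips stand 19 mm ahead of it and the grasp point (between the pads) is the TCP (tip_extent is the distance from the TCP to the fingertips, in m); z points along the fingers, y is the line along which they close (so a half turn about z gives the same grasp; the last joint's range is limited). The gripper opens to 85 mm and grips with 20 to 120 N. Pads are 22 mm wide; open, the fingers measure 114 mm over their backs; the gripper's body (76 mm by 85 mm) begins 54 mm behind the grasp point. The pads swing forward as they close: fully open they stand 13 mm farther back than shut.
Start: joints at [-1.299, 0.48, 1.596, -0, 1.065, -0.047], TCP at [0.204, -0.617, 0.25] pointing down, gripper open.
Joint ranges: [-2.75, 2.75], [-0.82, 2.05], [0.23, 2.67], [-1.56, 4.7], [0.09, 2.69], [-2.92, 2.92]. Speed limits (rad/s): [1.89, 1.89, 2.39, 3.01, 3.01, 3.01].

## Interface

Orientations are given as a unit quaternion [w, x, y, z].
In Python, from station import * gives the robot as it stands. The module is installed in compiled form; this text tells all that it offers.
- The arm moves only by the shell command python3 -m pendant 'ROWS' [OPENING]. ROWS is JSON, a list of rows, each a list of 4 numbers: the shift along the tool's x, y, z in cm, then the turn about the tool's z in degrees. A call has 1 to 10 rows; each row is the pose to reach, as a shift and turn from the pose commanded when the call began, along the tool's axes at that moment; what a row does not reach only later rows make up. A row lasts 1/12 s, in which the tool goes at most 41.7 mm and 7.16 degrees, less where a joint would pass 70% of its speed; a pose out of reach is approached as far as the arm can. A call with a gripper value outside its range is refused whole. OPENING is the opening, from -1 (shut) to 1 (fully open), so that 0 is half open, set as the call begins (- or left out, the last holds). The fingers move at their own pace and stop on an object; the grip force is fixed at half the most. Time passes only in rows, so rows that repeat a pose let the fingers close. It gives the time, the measured TCP pose, the force, the opening and the grip force at its end, in the units of the state.
- sense(): the state, without advancing time (a new reading comes with each control period).
- camera(name): name is "scene" or "top"; returns a dict with "frame" (480x640x3 uint8, blue, green, red), "z_map" (480x640 float32, m along the optical axis (not along the pixel's ray), 0 where there is no reading), "camera_matrix" (3x3 intrinsics, pixels), "origin" and "orientation" of the camera in the world. Camera axes: x right, y up, looking along -z (the intrinsics and any distortion apply to the point x, -y, -z); pixel columns grow to the right and rows downward; lengths in m; the calibration is good to about 2 mm. A picture is of the moment at which its call begins.
- close_job(): hands the job in; it is judged then, once.
The state is a dict: "time_s": time; "joint_pos": joint angles; "joint_vel": joint speeds; "joint_torque": joint torques, N m; "position": TCP position; "tcp_rot": TCP orientation; "force": force on the tool from outside, world axes, zero at the start; "torque": the same for the moment, N m; "gripper_width": finger opening in m; "finger_force": force on a finger pad.
Only numpy, scipy, OpenCV 4.12 (cv2) and the standard library are available. Lean on these libraries where they do the work, as an engineer would, in place of code of your own. Each camera call takes 0.05 s, during which the arm holds its last target. There are 200 camera calls.

## Working session

There is one attempt and no reset: what is moved stays moved. The work goes in short steps, Python scripts to look and compute and a shell command to move; the robot and the scene stay as the last step left them, time stands still between calls to the robot, and variables do not carry over. Pictures are saved under pics/ and viewed, at most 10 in all, crops included, and the job is handed in when it is done.

```bash
mkdir -p pics; cat > h.py <<'E'
from station import *
import numpy as np, cv2
from scipy.spatial.transform import Rotation as R
def rot(q): return R.from_quat([q[1],q[2],q[3],q[0]])
def world(c,u,v):
    u=int(round(u));v=int(round(v))
    K=c["camera_matrix"];z=np.median([t for t in c["z_map"][v-1:v+2,u-1:u+2].ravel() if t>0] or [0])
    x=(u-K[0,2])/K[0,0]*z;y=(v-K[1,2])/K[1,1]*z
    return rot(c["orientation"]).apply([x,-y,-z])+np.array(c["origin"])
def onplane(c,u,v,h):
    K=c["camera_matrix"];d=rot(c["orientation"]).apply([(u-K[0,2])/K[0,0],-(v-K[1,2])/K[1,1],-1])
    o=np.array(c["origin"]);return o+d*(h-o[2])/d[2]
E
python3 - <<'E'
from h import *
for n in("top","scene"):
    c=camera(n);cv2.imwrite(f"pics/{n}0.png",c["frame"]);np.savez(f"{n}0.npz",**c)
    print(c["origin"],c["orientation"],c["camera_matrix"].tolist(),[k for k in c])
s=sense();print(s["position"],s["tcp_rot"],s["time_s"])
E
```

```text
[0.37215464 0.00335316 1.00305125] [-0.69670024 -0.07391294  0.07542445  0.7095469 ] [[515.5629485836859, 0.0, 320.9985886528439], [0.0, 515.5629485836859, 242.14580284017322], [0.0, 0.0, 1.0]] ['frame', 'z_map', 'camera_matrix', 'origin', 'orientation']
[1.28170649 0.1460005  0.50419537] [0.56181155 0.31972039 0.38116336 0.66095472] [[522.6317713819744, 0.0, 312.33295830805656], [0.0, 522.6317713819744, 235.54173628561736], [0.0, 0.0, 1.0]] ['frame', 'z_map', 'camera_matrix', 'origin', 'orientation']
[ 0.20365947 -0.61690032  0.24973159] [-5.48265608e-04  9.87317727e-01  1.58755788e-01 -6.49770700e-05] 0.1
```

View pics/top0.png

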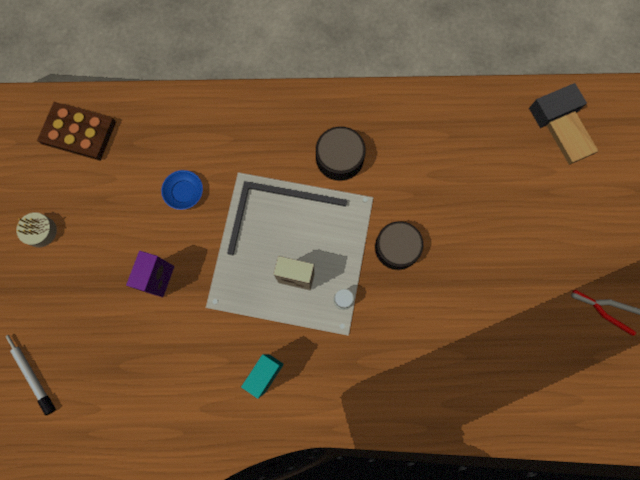

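View pics/scene0.png

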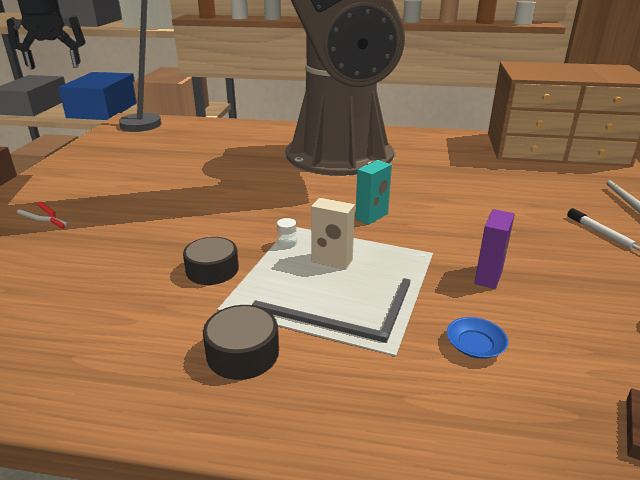

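Candidates for the brick in the top view: pale block at (295,272), on the plate; purple block at (150,273); turquoise block at (261,376). The pale one fits the description. The scene view shows it at (332,233), standing. I'll check it in one enlarged crop.

```bash
python3 - <<'E'
from h import *
f=cv2.imread("pics/top0.png")[165:345,200:400]
cv2.imwrite("pics/crop0.png",cv2.resize(f,None,fx=3.3,fy=3.3,interpolation=cv2.INTER_CUBIC))
E
```

```text
(no output)
```

View pics/crop0.png

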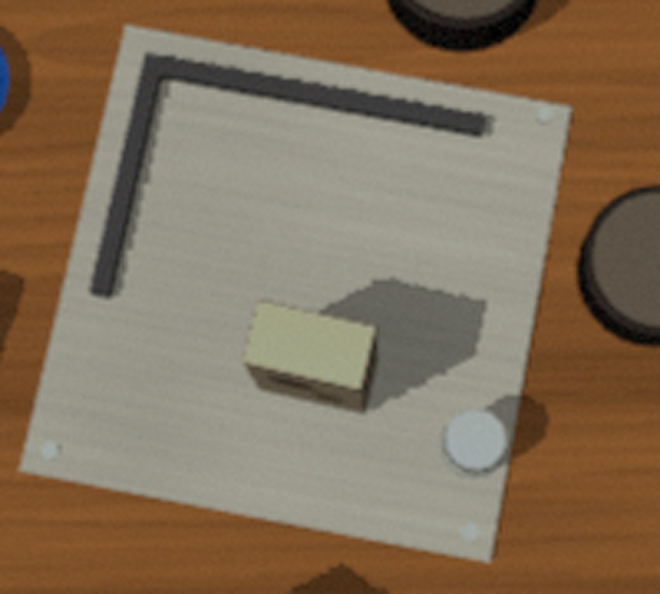

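The crop confirms the pale brick. Its top face corners are at (258,301), (378,325), (362,388) and (245,362). The plate corners are at (125,26), (571,105), (491,563) and (20,470). The jar is at (476,440) and the rails are at the top left.

```bash
python3 - <<'E'
from h import *
c=dict(np.load("top0.npz"))
P=lambda x,y,h:onplane(c,(x+.5)/3.3-.5+200,(y+.5)/3.3-.5+165,h)
pl=np.array([P(*p,.003)[:2] for p in((125,26),(571,105),(491,563),(20,470))])
loc=np.array([(130,120),(130,-160),(-150,-160),(-150,120)])/1000
# rigid fit
a=loc-loc.mean(0);b=pl-pl.mean(0);H=(a[:,0]*b[:,1]-a[:,1]*b[:,0]).sum();D=(a*b).sum()
th=np.arctan2(H,D);M=np.array([[np.cos(th),-np.sin(th)],[np.sin(th),np.cos(th)]])
o=pl.mean(0)-M@loc.mean(0);print("plate",o,th,"res mm",((loc@M.T+o-pl)*1000).round(1).tolist())
print("corner",M@[.1,.09]+o)
bt=np.array([P(*p,.113)[:2] for p in((258,301),(378,325),(362,388),(245,362))])
print("brick",bt.round(4).tolist(),bt.mean(0),"in plate",((bt-o)@M).round(4).tolist(),((bt.mean(0)-o)@M))
e=bt[0]-bt[1];print("brick yaw",np.arctan2(e[1],e[0])-np.pi/2, np.linalg.norm(e),np.linalg.norm(bt[0]-bt[3]))
j=P(476,440,.045)[:2];print("jar",j,(j-o)@M)
for uv,h in(((476,440),.048),):print(P(*uv,h))
np.savez("plate.npz",o=o,M=M,th=th)
print(world(c,340,148),world(c,261,376),rot(sense()["tcp_rot"]).as_matrix().round(3))
E
```

```text
plate [0.58434896 0.07613417] -0.20586957532902758 res mm [[0.6, -0.0], [-0.6, -0.0], [0.7, 0.0], [-0.7, 0.0]]
corner [0.70063498 0.14379185]
brick [[0.5401, 0.0759], [0.526, 0.0123], [0.4925, 0.0212], [0.5074, 0.0828]] [0.5164908  0.04803519] in plate [[-0.0433, -0.0093], [-0.0441, -0.0745], [-0.0787, -0.0725], [-0.0766, -0.0092]] [-0.06068129 -0.04137709]
brick yaw -0.21822495297826472 0.06517711223334498 0.03335267394825569
jar [ 0.47107834 -0.04118924] [-0.08689568 -0.13800057]
[ 0.47076857 -0.04104976  0.048     ]
[ 0.7669812  -0.0415961   0.04673681] [0.33610654 0.10449514 0.11027822] [[ 0.95   0.313 -0.   ]
 [ 0.313 -0.95   0.001]
 [ 0.    -0.001 -1.   ]]
```

```bash
python3 -m pendant '[[8,-5.5,0,3],[16,-11,0,9],[24,-16,0,15],[33.3,-22.4,0,21],[33.3,-22.4,0,27],[33.3,-22.4,0,30],[33.3,-22.4,0,30],[33.3,-22.4,0,30],[33.3,-22.4,0,30],[33.3,-22.4,0,30]]' 0; cat > st.py <<'E'
from h import *
d=np.load("plate.npz");s=sense();m=rot(s["tcp_rot"]).as_matrix()
p=np.array(s["position"]);q=(p[:2]-d["o"])@d["M"]
print("t",s["time_s"],"plate mm",(q*1000).round(1),"z",round(p[2]*1000,1),"toolx yaw-plate deg",np.degrees(np.arctan2(m[1,0],m[0,0])-d["th"]).round(2),"F",np.round(s["force"],1),"w",s["gripper_width"])
import sys
if len(sys.argv)>2:
    t=np.array([float(v) for v in sys.argv[1:4]])/1000
    w=np.r_[d["M"]@t[:2]+d["o"],t[2]];print("shift cm",(m.T@(w-p)*100).round(2))
E
python3 st.py -114 -41 100
```

```text
time_s: 0.93
position: [0.4513, -0.2971, 0.2502]
tcp_rot: [-0.0, 0.995, -0.102, -0.0]
force: [-0.5, -0.7, -0.2]
gripper_width: 0.0427
finger_force: 0.0
t 0.9333 plate mm [ -54.  -392.5] z 250.2 toolx yaw-plate deg 0.12 F [-0.5 -0.7 -0.2] w 0.04269571946325785
shift cm [ -5.93 -35.16  15.05]
```

```bash
python3 -m pendant '[[-2,-12,0,0],[-4,-24,0,0],[-5.9,-35.2,0,0],[-5.9,-35.2,0,0],[-5.9,-35.2,0,0],[-5.9,-35.2,0,0],[-5.9,-35.2,0,0],[-5.9,-35.2,0,0],[-5.9,-35.2,0,0],[-5.9,-35.2,0,0]]' && python3 -m pendant '[[0,0,4,0],[0,0,8,0],[0,0,12,0],[0,0,15,0],[0,0,15,0],[0,0,15,0]]'; python3 st.py -114 -41 100
python3 - <<'E'
from h import *
c=camera("scene");cv2.imwrite("pics/s1.png",cv2.resize(c["frame"][100:340,200:520],None,fx=2.4,fy=2.4))
E
```

```text
time_s: 1.77
position: [0.4633, 0.0604, 0.2502]
tcp_rot: [-0.0, 0.995, -0.101, -0.0]
force: [-0.0, -0.8, -0.5]
gripper_width: 0.0427
finger_force: 0.0
time_s: 2.27
position: [0.4625, 0.0561, 0.0996]
tcp_rot: [0.0, 0.995, -0.102, -0.002]
force: [0.1, -0.6, 0.4]
gripper_width: 0.0426
finger_force: 0.0
t 2.2667 plate mm [-115.2  -44.5] z 99.6 toolx yaw-plate deg 0.05 F [ 0.1 -0.6  0.4] w 0.042624155172659016
shift cm [ 0.12 -0.35 -0.04]
```

View pics/s1.png

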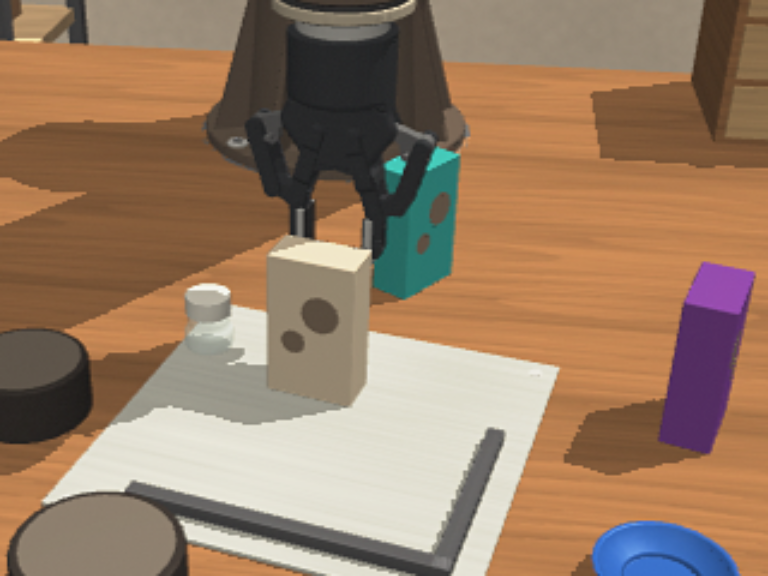

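The two fingers, at (303,225) and (375,235), stand right behind the brick's top at (318,250). Now I'll tip it.

```bash
python3 -m pendant '[[0.7,0,0,0],[1.4,0,0,0],[2.0,0,0,0],[2.4,0,0,0],[2.8,0,0,0],[3.2,0,0,0],[3.6,0,0,0],[4.0,0,0,0],[4.4,0,0,0],[4.8,0,0,0]]'; python3 -m pendant '[[0.4,0,0,0],[0.8,0,0,0],[1.2,0,0,0],[1.6,0,0,0],[2.0,0,0,0],[2,0,0,0],[2,0,0,0],[2,0,0,0]]';python3 st.py
python3 - <<'E'
from h import *
c=camera("scene");cv2.imwrite("pics/s2.png",cv2.resize(c["frame"][100:340,200:520],None,fx=2.4,fy=2.4))
E
```

```text
time_s: 3.15
position: [0.511, 0.0467, 0.1002]
tcp_rot: [0.0, 0.995, -0.102, -0.0]
force: [0.0, 0.0, -0.1]
gripper_width: 0.0427
finger_force: 0.0
time_s: 3.82
position: [0.5299, 0.0427, 0.1002]
tcp_rot: [0.0, 0.995, -0.102, -0.0]
force: [-1.2, -0.4, 0.4]
gripper_width: 0.0425
finger_force: 0.0
t 3.8167 plate mm [-46.4 -43.9] z 100.2 toolx yaw-plate deg 0.06 F [-1.2 -0.4  0.4] w 0.04247335152358471
```

View pics/s2.png

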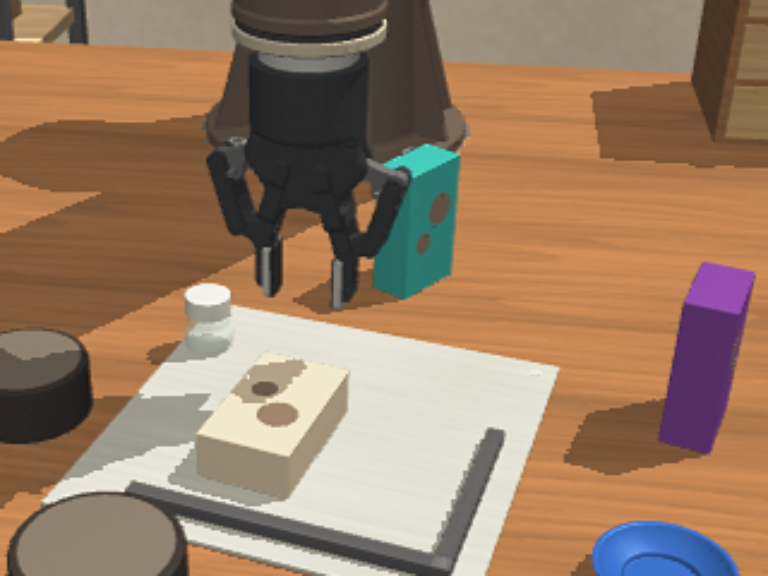

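The brick lies flat, top face (200–348, 355–455), rail gaps open on both sides. I'll back off, lower, and measure.

```bash
python3 -m pendant '[[-3,0,0,0],[-6,0,0,0],[-6,0,3,0],[-6,0,6.4,0],[-6,0,6.4,0],[-6,0,6.4,0],[-6,0,6.4,0]]'; python3 st.py
cat > br.py <<'E'
from h import *
d=np.load("plate.npz");c=camera("top")
K=c["camera_matrix"];v,u=np.mgrid[:480,:640];z=c["z_map"]
P=np.stack([(u-K[0,2])/K[0,0]*z,-(v-K[1,2])/K[1,1]*z,-z],-1).reshape(-1,3)
W=rot(c["orientation"]).apply(P)+np.array(c["origin"])
q=(W[:,:2]-d["o"])@d["M"]*1000
m=(z.ravel()>0)&(abs(W[:,2]-.038)<.009)&(q[:,0]>-70)&(q[:,0]<120)&(q[:,1]>-100)&(q[:,1]<110)
k=m.reshape(480,640).astype(np.uint8)
n,l,s,ce=cv2.connectedComponentsWithStats(k);i=1+s[1:,4].argmax();
# corners from mask on the frame, at the brick's top height
pts=np.array([onplane(c,x,y,.038)[:2] for y,x in np.argwhere(l==i)])
t=((pts-d["o"])@d["M"]*1000).astype(np.float32)
r=cv2.minAreaRect(t);print("rect",r,"mean",t.mean(0),"z",np.median(W[(l==i).ravel(),2]),"n",len(t))
cov=np.cov(t.T);w,e=np.linalg.eigh(cov);a=e[:,1];print("long axis yaw deg",np.degrees(np.arctan2(a[1],a[0])),"sizes",np.sqrt(12*w))
E
python3 br.py
```

```text
time_s: 4.45
position: [0.4717, 0.0549, 0.0372]
tcp_rot: [-0.0, 0.995, -0.102, -0.0]
force: [0.3, -0.2, 0.3]
gripper_width: 0.0428
finger_force: 0.0
t 4.45 plate mm [-105.9  -43.8] z 37.2 toolx yaw-plate deg 0.06 F [ 0.3 -0.2  0.3] w 0.042789942305055347
rect ((40.69919967651367, -41.061344146728516), (64.5275650024414, 64.81832122802734), 80.92327880859375) mean [ 52.977295 -39.87992 ] z 0.03863394564768796 n 498
long axis yaw deg 93.06113096174192 sizes [41.96863863 61.77390067]
```

```bash
python3 -m pendant '[[1.5,0,0,0],[3,0,0,0],[4.5,0,0,0],[5.2,0,0,0],[5.6,0,0,0],[6,0,0,0],[6.4,0,0,0],[6.8,0,0,0],[7.2,0,0,0],[7.6,0,0,0]]'; python3 -m pendant '[[0.2,0,0,0],[0.4,0,0,0],[0.4,0,0,0]]';python3 br.py;python3 st.py
```

```text
time_s: 5.33
position: [0.5458, 0.0394, 0.0363]
tcp_rot: [0.0, 0.995, -0.102, -0.0]
force: [-3.5, 0.8, 2.8]
gripper_width: 0.0426
finger_force: 2.0
time_s: 5.58
position: [0.5502, 0.0385, 0.0362]
tcp_rot: [-0.0, 0.995, -0.102, 0.0]
force: [-0.6, -0.3, -0.0]
gripper_width: 0.0426
finger_force: 0.0
t 5.6333 plate mm [-25.7 -43.8] z 36.3 toolx yaw-plate deg 0.06 F [-0.8  1.1  0.5] w 0.04257219728714102Traceback (most recent call last):
  File "br.py", line 9, in <module>
    n,l,s,ce=cv2.connectedComponentsWithStats(k);i=1+s[1:,4].argmax();
                                                     ~~~~~~~~~~~~~~^^
ValueError: attempt to get argmax of an empty sequence
```

```bash
for i in 1; do python3 -m pendant '[[0.1,0,0,0],[0.2,0,0,0],[0.3,0,0,0]]' | grep -E "pos|^force"; python3 -m pendant '[[0.1,0,0,0],[0.2,0,0,0],[0.2,0,0,0]]'| grep -E "pos|^force"; done; python3 st.py; python3 - <<'E'
from h import *
c=camera("scene");cv2.imwrite("pics/s3.png",cv2.resize(c["frame"][180:360,220:440],None,fx=3.2,fy=3.2))
E
```

```text
position: [0.5525, 0.038, 0.0363]
force: [-2.8, 0.6, 1.2]
position: [0.555, 0.0375, 0.0363]
force: [-0.4, -0.1, 0.0]
t 6.1333 plate mm [-20.8 -43.8] z 36.3 toolx yaw-plate deg 0.06 F [-0.4 -0.1  0. ] w 0.042970353617716076
```

View pics/s3.png

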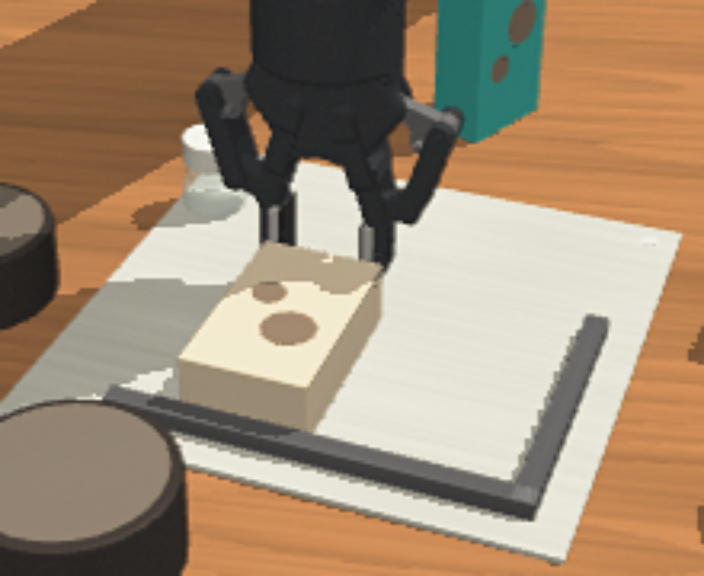

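The brick's far end (180–315, 370–430) is nearly at the back rail. I'll keep stepping until the force rises.

```bash
for i in 1; do python3 -m pendant '[[0.1,0,0,0],[0.2,0,0,0]]' | grep -E "pos|^force"; python3 -m pendant '[[0.1,0,0,0],[0.2,0,0,0]]'| grep -E "pos|^force";python3 -m pendant '[[0.1,0,0,0],[0.2,0,0,0]]'| grep -E "pos|^force"; done; python3 st.py
```

```text
position: [0.5552, 0.0374, 0.0362]
force: [-12.5, 5.1, 9.1]
position: [0.5552, 0.0372, 0.036]
force: [-21.3, 9.0, 14.4]
position: [0.5553, 0.0371, 0.0358]
force: [-30.6, 13.3, 25.5]
t 6.6833 plate mm [-20.5 -44.2] z 35.8 toolx yaw-plate deg 0.06 F [-30.6  13.3  25.5] w 0.042480653832579825
```

```bash
python3 -m pendant '[[-0.8,0,0,0],[-2.5,0,0,0],[-2.5,0,-3.5,0],[-2.5,0,-7,0],[-2.5,0,-7,0],[-2.5,0,-7,0]]' | grep time; python3 -c "
from station import *;print(sense()['joint_pos'])";python3 br.py; python3 st.py 45 -115 107
```

```text
time_s: 7.18
[ 2.07796127e-02  5.18105258e-01  1.97902223e+00 -7.53705663e-05
  6.39733371e-01  1.79634295e+00]
t 7.2333 plate mm [-39.4 -43.7] z 107.0 toolx yaw-plate deg 0.06 F [-0.3  0.1 -1. ] w 0.04288914682154486
shift cm [8.44 7.14 0.02]Traceback (most recent call last):
  File "br.py", line 9, in <module>
    n,l,s,ce=cv2.connectedComponentsWithStats(k);i=1+s[1:,4].argmax();
                                                     ~~~~~~~~~~~~~~^^
ValueError: attempt to get argmax of an empty sequence
```

```bash
python3 -m pendant '[[2,2,0,-7],[4,4,0,-14],[6,5.5,0,-21],[8.4,7.1,0,-28],[8.4,7.1,0,-35],[8.4,7.1,0,-42],[8.4,7.1,0,-49],[8.4,7.1,0,-56],[8.4,7.1,0,-63],[8.4,7.1,0,-70]]' | grep time;python3 -m pendant '[[0,0,0,-7],[0,0,0,-14],[0,0,0,-20],[0,0,0,-20],[0,0,0,-20]]' |grep time; python3 st.py 45 -115 36; python3 br.py
```

```text
time_s: 8.07
time_s: 8.48
t 8.4833 plate mm [  43.4 -114.8] z 105.2 toolx yaw-plate deg 89.86 F [-0.6 -0.4  0.4] w 0.04220896869539723
shift cm [-0.01  0.17  6.92]Traceback (most recent call last):
  File "br.py", line 9, in <module>
    n,l,s,ce=cv2.connectedComponentsWithStats(k);i=1+s[1:,4].argmax();
                                                     ~~~~~~~~~~~~~~^^
ValueError: attempt to get argmax of an empty sequence
```

```bash
python3 -m pendant '[[0,0.1,3.5,0],[0,0.1,6.9,0],[0,0.1,6.9,0],[0,0.1,6.9,0],[1,0.1,6.9,0],[2,0.1,6.9,0],[2.5,0.1,6.9,0],[2.9,0.1,6.9,0],[3.3,0.1,6.9,0],[3.7,0.1,6.9,0]]'; python3 -m pendant '[[0.5,0,0,0],[1,0,0,0],[1.5,0,0,0],[2,0,0,0],[2.5,0,0,0],[3,0,0,0],[3.5,0,0,0],[4,0,0,0],[4.5,0,0,0],[5,0,0,0]]' ;python3 st.py; python3 - <<'E'
from h import *
c=camera("scene");cv2.imwrite("pics/s4.png",cv2.resize(c["frame"][180:360,220:440],None,fx=3.2,fy=3.2))
E
```

```text
time_s: 9.37
position: [0.6128, -0.0088, 0.0381]
tcp_rot: [0.0, 0.776, 0.631, 0.0]
force: [-0.4, -3.5, 3.4]
gripper_width: 0.0434
finger_force: 1.9
time_s: 10.2
position: [0.6226, 0.0403, 0.0373]
tcp_rot: [-0.0, 0.776, 0.631, -0.0]
force: [-1.1, -4.6, 2.6]
gripper_width: 0.0429
finger_force: 1.7
t 10.2 plate mm [ 44.7 -27.3] z 37.3 toolx yaw-plate deg 90.06 F [-1.1 -4.6  2.6] w 0.04287780523845294
```

View pics/s4.png

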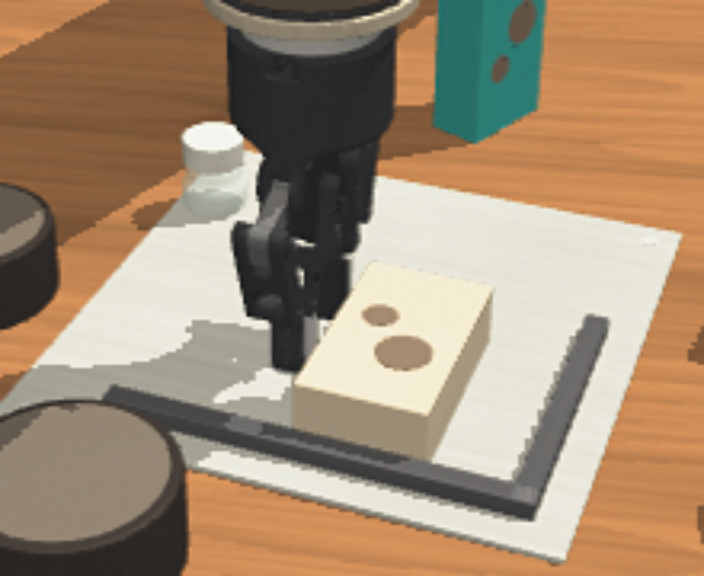

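The brick slides straight along the back rail, and its left side at (430–490, 290–455) has about 40 mm left to go.

```bash
python3 -m pendant '[[0.5,0,0,0],[1,0,0,0],[1.5,0,0,0],[2,0,0,0],[2.5,0,0,0],[3,0,0,0],[3.3,0,0,0],[3.6,0,0,0],[3.8,0,0,0],[4,0,0,0]]' | grep -E "pos|^force"; python3 -m pendant '[[0.1,0,0,0],[0.2,0,0,0],[0.3,0,0,0]]' | grep -E "pos|^force";  python3 -m pendant '[[0.1,0,0,0],[0.2,0,0,0]]' | grep -E "pos|^force"; python3 st.py
```

```text
position: [0.6306, 0.0792, 0.0373]
force: [-0.8, -1.8, -0.5]
position: [0.631, 0.0817, 0.0373]
force: [-3.4, -12.5, 2.2]
position: [0.6311, 0.0819, 0.0374]
force: [-4.5, -31.3, 8.0]
t 11.5 plate mm [44.5 15.2] z 37.4 toolx yaw-plate deg 90.07 F [ -4.5 -31.3   8. ] w 0.04271745687018641
```

```bash
python3 -m pendant '[[-0.6,0,0,0],[-2.5,0,0,0],[-2.5,0,-3.5,0],[-2.5,0,-7,0],[-2.5,-4,-7,7],[-2.5,-8,-7,14],[-2.5,-12,-7,21],[-2.5,-12,-7,28],[-2.5,-12,-7,35],[-2.5,-12,-7,42]]' | grep time;python3 -m pendant '[[0,0,0,7],[0,0,0,14],[0,0,0,21],[0,0,0,28],[0,0,0,35],[0,0,0,42],[0,0,0,48],[0,0,0,48],[0,0,0,48]]' |grep time; python3 st.py -50 57 36; python3 br.py
python3 - <<'E'
from h import *
c=camera("scene");cv2.imwrite("pics/s5.png",cv2.resize(c["frame"][210:360,270:450],None,fx=4,fy=4,interpolation=cv2.INTER_CUBIC))
E
```

```text
time_s: 12.33
time_s: 13.08
t 13.0833 plate mm [-75.1  -7.8] z 107.4 toolx yaw-plate deg 0.25 F [ 0.8 -0.3  0.4] w 0.042869176050484376
shift cm [ 2.54 -6.47  7.15]Traceback (most recent call last):
  File "br.py", line 9, in <module>
    n,l,s,ce=cv2.connectedComponentsWithStats(k);i=1+s[1:,4].argmax();
                                                     ~~~~~~~~~~~~~~^^
ValueError: attempt to get argmax of an empty sequence
```

View pics/s5.png

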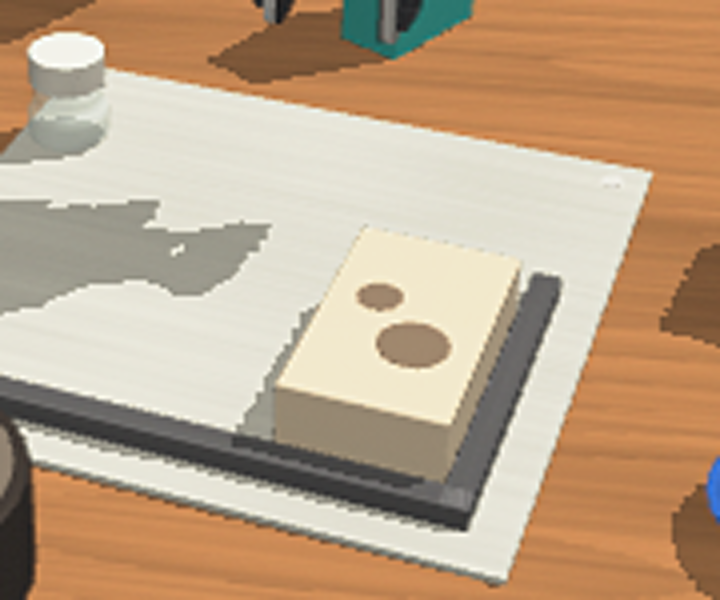

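Home by eye: the far end is at the back rail (275–450, 445–480) and the left side is at the side rail (450–520, 265–480). I'll give it one more seating push along x, with the fingers narrower to clear the side rail.

```bash
python3 -m pendant '[[1,-3,0,0],[2.5,-6.2,0,0],[2.5,-6.2,0,0],[2.5,-6.2,3,0],[2.5,-6.2,6.7,0],[2.5,-6.2,6.7,0],[3.5,-6.2,6.7,0],[4.3,-6.2,6.7,0],[4.7,-6.2,6.7,0],[5,-6.2,6.7,0]]' -0.5 | grep -E "pos|^force|width"; python3 -m pendant '[[0.1,0,0,0],[0.2,0,0,0],[0.3,0,0,0],[0.3,0,0,0]]' | grep -E "pos|^force"; python3 -m pendant '[[0.1,0,0,0],[0.2,0,0,0],[0.2,0,0,0]]' | grep -E "pos|^force"; python3 st.py
```

```text
position: [0.5728, 0.1342, 0.0421]
force: [-0.8, -1.3, 0.1]
gripper_width: 0.0211
position: [0.5737, 0.1337, 0.0406]
force: [-0.2, 0.7, -0.4]
position: [0.5749, 0.1333, 0.0402]
force: [-4.2, 0.4, 2.7]
t 14.6 plate mm [-20.9  54. ] z 40.2 toolx yaw-plate deg 0.06 F [-4.2  0.4  2.7] w 0.021595298124864288
```

```bash
python3 -m pendant '[[0.1,0,0,0],[0.2,0,0,0],[0.3,0,0,0]]' | grep -E "pos|^force"; python3 -m pendant '[[0.1,0,0,0],[0.2,0,0,0]]' | grep -E "pos|^force"; python3 st.py; python3 -m pendant '[[-0.5,0,0,0],[-3,0,0,0],[-3,0,-4,0],[-3,0,-8,0],[-3,0,-12,0],[-3,4,-16,0],[-3,8,-16,0],[-3,12,-16,0],[-3,16,-16,0],[-3,20,-16,0]]' | grep time;  python3 -m pendant '[[0,4,0,0],[0,8,0,0],[0,12,0,0],[0,16,0,0],[0,20,0,0],[0,24,0,0],[0,24,0,0],[0,24,0,0]]' | grep time; python3 br.py
python3 - <<'E'
from h import *
c=camera("top");cv2.imwrite("pics/t6.png",cv2.resize(c["frame"][165:345,200:400],None,fx=3.3,fy=3.3,interpolation=cv2.INTER_CUBIC))
E
```

```text
position: [0.5755, 0.133, 0.04]
force: [-22.0, 11.1, 19.4]
position: [0.5756, 0.1328, 0.0398]
force: [-32.9, 15.4, 26.5]
t 15.0167 plate mm [-20.2  53.7] z 39.8 toolx yaw-plate deg 0.05 F [-32.9  15.4  26.5] w 0.021048087208736924
time_s: 15.85
time_s: 16.52
rect ((43.06304168701172, 57.65486145019531), (111.49004364013672, 66.17497253417969), 0.018723415210843086) mean [42.67769  57.608322] z 0.03853233027221237 n 1885
long axis yaw deg -179.84218848241701 sizes [ 66.10236338 111.11191654]
```

View pics/t6.png

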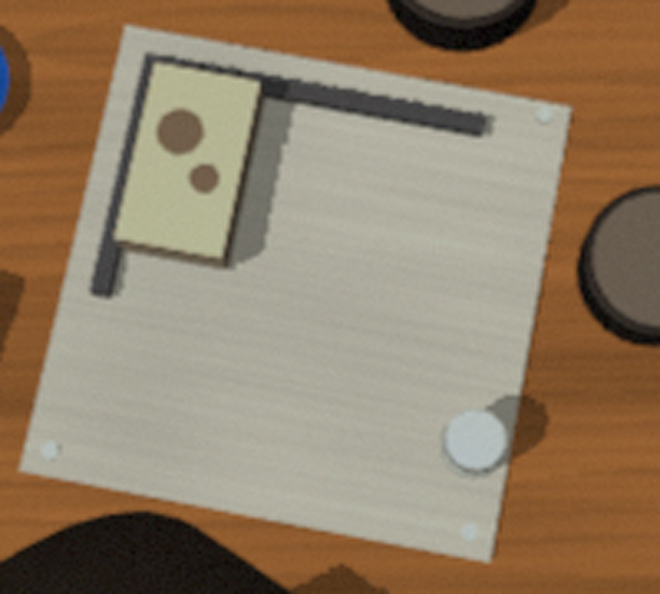

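The brick sits in the corner at (110–260, 62–262), parallel to both rails. The jar at (476,440) and the round blocks have not moved, and both pushes ended against a hard stop.

```bash
python3 -c "
from station import *;print(close_job())"
```

```text
the job is handed in; nothing more can be done
None
```

The brick was tipped flat away from the robot and pushed home into the corner, and the job is handed in at about 17 s. Both pushes ended on a hard stop at about 30 N. The last top view put it square to the rails within about 0.2° and at its home position within the 2 mm calibration; the jar and round blocks there hadn't moved, and the dish was never approached.

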